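Lay the honing arbor in its bearings and centre it in its end float

TASK

Lift the honing arbor out of its wooden cradle, lower it (do not drop it) into the two open bearings of the stand with its pulley on the same side as the motor's pulley, and let go. Then take it by its pulley and feel the end float: pull it towards the pulley end until the collar comes up against that bearing, then push it back until the other collar comes up against the other bearing, without ramming it. Leave it midway between the two stops, with clear play at both ends, let go, and do not disturb the other things on the table.

Things in the scene. Friction and masses are not known exactly. Their poses are not given: they have to be found in the camera images.
- arbor_mid (a point): Middle of the honing arbor's wheel, on the shaft axis, near the centre of mass. Its y axis runs along the shaft towards the pulley; x and z are at any angle about it. Wheel: plywood with a brown leather rim, diameter 100 mm, 26 mm wide, flat faces (washers of diameter 32 mm on them), gripped from above across its faces near the rim's top. Starts level, axis 72 mm above the table.
- arbor: The whole honing arbor (origin and axes as arbor_mid), about 0.55 kg: steel shaft, diameter 14 mm, 200 mm long; wheel at its middle; two steel collars of diameter 30 mm, 34 to 42 mm either side of the middle; an aluminium belt pulley at one end, a bare tapered nose at the other, ending 94 mm from the middle.
- pulley_mid (a point): Centre of the arbor's pulley, on the axis, 92 mm from arbor_mid. The pulley has diameter 44 mm and is 24 mm wide along the shaft (80 to 104 mm from the middle); it can be gripped from above across its diameter.
- collar_a (a point): Centre of the outer face (facing the pulley) of the collar on the pulley side, on the axis, 42 mm from arbor_mid.
- collar_b (a point): Centre of the outer face of the collar on the nose side, on the axis, 42 mm from arbor_mid on the other side.
- stand: Honing stand, green bed plate 225 x 240 x 12 mm, fixed. Origin on the table under the middle of the shaft line; y axis along the shaft line to the motor-pulley side, x towards the motor. Grey motor (diameter 70 mm, top at 108 mm) parallel to the shaft line, 118 mm behind it; its pulley (diameter 36 mm) is at the +y end, 92 mm along. The arbor's pulley belongs at that end.
- stop_a (a point): Centre of the stop face (inner face of the washer) of the open-topped bearing on the motor-pulley side, on the shaft axis, 78 mm above the table; axes as the stand's. The bearing lies 3 to 21 mm outwards (+y) of this face, 44 mm wide, slot 15 mm wide for the shaft, flaring to 26 mm at its mouth 14 mm above the axis. Clamped in a slightly different place each time: total end float 9 to 13 mm.
- stop_b (a point): The same for the other bearing, whose body reaches 3 to 21 mm outwards (-y). The arbor lies with its collars between the two stop faces: collar_a meets stop_a when it is pulled towards the pulley end, collar_b meets stop_b when it is pushed away from it. Sliding the arbor takes about 2 to 6 N.
- thrust_a: Bronze thrust washer of the bearing on the motor-pulley side (fixed), the stop for collar_a. Its origin is on the table under stop_a.
- thrust_b: Bronze thrust washer of the other bearing (fixed), the stop for collar_b. Its origin is on the table under stop_b.
- cradle: Wooden cradle, base 110 x 150 x 14 mm, with two V-notched uprights 62 mm wide, 14 mm thick and about 80 mm high, 60 mm either side of its middle, in which the arbor lies along the cradle's y axis (pulley to +y). Origin on the table under its middle. Fixed.
- mallet: Bystander: carver's mallet, lying, 215 mm long, head 76 mm across. Origin under its middle.
- gouge1: Bystander: carving gouge lying beside the cradle (110 mm from its middle, on the cradle's +x side), 200 mm long, 22 mm thick.
- gouge2: Bystander: carving gouge near the robot, 190 mm long, 25 mm thick.
- panel: Bystander: carved relief panel, 120 x 180 x 20 mm.
- oilstone: Bystander: oilstone in a dark wooden holder, 75 x 210 x 36 mm.
- compound_bar: Bystander: bar of honing compound, 36 x 100 x 28 mm, on the robot's side of the stand.
- felt_cone: Bystander: upright felt polishing cone, diameter 44 mm, 68 mm high, standing about 105 mm from the cradle's middle (on the cradle's -x side).

How it is judged:
On the way, in this order (a step that is already met when the one before it is completed fails the run):
1. the arbor lies in both bearings, pulley on the motor-pulley side, and has been let go (x of collar_a in the frame of stop_a between -0.003 and 0.003 m and z of collar_a in the frame of stop_a between -0.003 and 0.003 m and x of collar_b in the frame of stop_b between -0.003 and 0.003 m and z of collar_b in the frame of stop_b between -0.003 and 0.003 m and y of collar_a in the frame of stop_a below 0.002 m and y of collar_b in the frame of stop_b above -0.002 m and contact force between the fingers and arbor below 0.2 N and linear speed of arbor below 0.02 m/s), for 0.2 s.
2. held by its pulley, the arbor is pulled up (over 1.5 N) against the stop on the pulley side (x of collar_a in the frame of stop_a between -0.003 and 0.003 m and z of collar_a in the frame of stop_a between -0.003 and 0.003 m and x of collar_b in the frame of stop_b between -0.003 and 0.003 m and z of collar_b in the frame of stop_b between -0.003 and 0.003 m and y of collar_a in the frame of stop_a below 0.002 m and y of collar_b in the frame of stop_b above -0.002 m and contact force between arbor and thrust_a above 1.5 N and contact force between the fingers and arbor above 1 N and distance between the grasp point and pulley_mid below 0.05 m), for 0.05 s.
3. held by its pulley, the arbor is pushed up (over 1.5 N) against the other stop (x of collar_a in the frame of stop_a between -0.003 and 0.003 m and z of collar_a in the frame of stop_a between -0.003 and 0.003 m and x of collar_b in the frame of stop_b between -0.003 and 0.003 m and z of collar_b in the frame of stop_b between -0.003 and 0.003 m and y of collar_a in the frame of stop_a below 0.002 m and y of collar_b in the frame of stop_b above -0.002 m and contact force between arbor and thrust_b above 1.5 N and contact force between the fingers and arbor above 1 N and distance between the grasp point and pulley_mid below 0.05 m), for 0.05 s.
At the end, for the whole second after the job is handed in: The arbor lies at rest in both bearings (each collar centred within 3 mm across and in height on the shaft line), pulley on the motor-pulley side, with at least 2.5 mm of clear play between each collar and its stop, and it is released (all of step 1 and y of collar_a in the frame of stop_a below -0.0025 m and y of collar_b in the frame of stop_b above 0.0025 m); the robot touches nothing.
It fails at once if the arbor was dropped (moving over 0.45 m/s while not held) (contact force between the fingers and arbor below 0.2 N and linear speed of arbor above 0.45 m/s).
It fails at once if a collar was rammed into its stop with more than 70 N (contact force between arbor and thrust_a above 70 N or contact force between arbor and thrust_b above 70 N).
It fails at once if another thing on the table was shifted by more than 25 mm (distance of any of mallet, gouge1, gouge2, panel, oilstone, compound_bar, felt_cone from where it was at the start of the episode above 0.025 m).
It also fails if it takes over 51 s, if anything falls off the work surface, if the arm or the gripper's body presses on something with over 40 N, if the wrist force passes 120 N, or if a joint passes its speed limit or range.

ROBOT

A 6-joint arm with a two-finger parallel gripper is mounted at the origin on the work surface. World frame = base frame: x ahead of the robot, y to its left, z up, the work surface at z = 0. Lengths are in m, angles in rad, forces in N, time in s.
With the tool pointing down it reaches from about 0.15 to 0.775 m from the base axis. Payload 6.1 kg.
Tool frame: the origin (TCP) lies on the front face of the gripper's body, between the roots of the fingers; the fingertips stand 73 mm ahead of it and the grasp point (between the pads) lies 54 mm ahead of it; z points along the fingers, y is the direction in which the jaws open and shut (so a half turn about z gives the same grasp; the last joint's range is limited). The gripper opens to 85 mm and grips with 20 to 120 N. Pads are 22 mm wide; open, the fingers measure 114 mm over their backs; the gripper's body (76 mm by 85 mm) begins 54 mm behind the grasp point. The pads swing forward as they close: fully open they stand 13 mm farther back than shut.
Start: joints at [-1.246, 0.126, -0.04, 1.405, 0, 1.571], TCP at [0.168, -0.498, 0.304] pointing down, gripper open.
Joint ranges: [-2.72, 2.72], [-0.95, 1.95], [-1.27, 1.35], [-1.78, 2.02], [-1.46, 1.47], [-3.14, 3.14]. Speed limits (rad/s): [2.39, 2.39, 3.01, 3.14, 3.14, 3.14].

INTERFACE

Orientations are given as a rotation vector (axis times angle).
In Python, from station import status, read_camera, camera_params, job gives the robot as it stands.
- The arm moves only by the tool jog_arm, never from a script. Its argument "increments" is a list of rows, each a list of 5 numbers: the opening, from 0 (shut) to 1 (fully open), then the shift along the tool's x, y, z in units of 0.15 m (1.0 is 0.15 m), then the turn about the tool's z in units of pi/2 rad (1.0 is pi/2 rad). A call has 1 to 8 rows; each row is the pose to reach, as a shift and turn from the pose measured when the call began, along the tool's axes at that moment; what a row does not reach only later rows make up. A row lasts 1/10 s, in which the tool goes at most 50 mm and 8.59 degrees, less where a joint would pass 70% of its speed; a pose out of reach is approached as far as the arm can. A call with a number of a shift or a turn outside -1 to 1 is refused whole. A call with a gripper value outside its range is refused whole. The fingers move at their own pace and stop on an object; "force" is the grip in N (left out, the last holds). Time passes only in rows, so rows that repeat a pose let the fingers close. It gives the time, the measured TCP pose, the force and the opening at its end, in the units of the state.
- status.read_state(): the state, without advancing time (a new reading comes with each control period).
- read_camera(name): name is "side" or "top" or "wrist"; returns (picture, depth): 480x640x3 uint8, blue, green, red; 480x640 float32, m along the optical axis (not along the pixel's ray), 0 where there is no reading.
- camera_params(name): a dict with "fx", "fy", "cx", "cy" (pixels), "world_to_cam" (4x4, takes a point from world to camera coordinates); the wrist camera has in their place "T_tool_cam" (4x4, takes a point from camera to tool coordinates, whose origin is the TCP and whose axes are the flange's). Camera axes: x right, y down, z forward; pixel columns grow to the right and rows downward; lengths in m; the calibration is good to about 2 mm. A picture is of the moment at which its call begins: read the wrist's pose just before it. camera_params takes no time and is no camera call.
- job.finish_job(): hands the job in, once; it reports no verdict.
The state is a dict: "time": time; "joints": joint angles; "joint_vel": joint speeds; "joint_torque": joint torques, N m; "tool_pos": TCP position; "orientation": TCP orientation; "force": force on the tool from outside, world axes, zero at the start; "ft_torque": the same for the moment, N m; "opening": finger opening in m.
Only numpy, scipy, OpenCV 4.12 (cv2) and the standard library are available. Lean on these libraries where they do the work, as an engineer would, in place of code of your own. Each camera call takes 0.05 s, during which the arm holds its last target. There are 200 camera calls.

## Working session

There is one attempt and no reset: what is moved stays moved. The work goes in short steps, Python scripts to look and compute and a tool call to move; the robot and the scene stay as the last step left them, time stands still between calls to the robot, and variables do not carry over. Pictures are saved under pics/ and viewed, about 8 in all and at most 12, crops included, and the job is handed in when it is done.

Besides the shell and the picture viewer there is one more tool, called after ">>>" by a JSON object that holds its "api" and its "payload". jog_arm: Moves the arm, as the interface text tells. Shifts and turns lie within -1 to 1; 1 stands for 0.15 m of shift or pi/2 rad of turn. Its arguments: {"type":"object","properties":{"increments":{"type":"array","items":{"type":"array","items":{"type":"number"}}},"force":{"type":"number"}},"required":["increments"]}

```bash
ls; mkdir -p pics; python3 - <<'E'
from station import status, read_camera, camera_params
import cv2,numpy as np
print(status.read_state())
for n in("top","side"):
    p,d=read_camera(n); cv2.imwrite(f"pics/{n}0.png",p); np.save(f"pics/{n}0.npy",d); print(n,camera_params(n))
print(camera_params("wrist"))
E
```

```text
pics
{'time': 0.0, 'joints': array([-1.24601362e+00,  1.26381468e-01, -4.06620433e-02,  1.40540665e+00,
        1.88251281e-05,  1.57077968e+00]), 'joint_vel': array([ 8.62607816e-06, -1.59876126e-03, -2.12707593e-04, -8.12706397e-04,
       -5.88687573e-04,  1.76208965e-03]), 'joint_torque': array([ 9.52699447e-04, -4.35908604e+01,  3.52927852e+01,  1.68958300e-02,
       -1.23764571e-04, -1.21454914e-05]), 'tool_pos': array([ 0.16743257, -0.49725348,  0.30310288]), 'orientation': array([-3.09864236e+00, -5.07689577e-01,  3.90607707e-04]), 'force': array([-0.54207809,  0.54193935, -0.04512696]), 'ft_torque': array([-0.00494397,  0.01986808,  0.04869852]), 'opening': 0.08552366330509012}
top {'fx': 591.9196282585417, 'fy': 591.9196282585417, 'cx': 320.07886816334616, 'cy': 228.35456117187258, 'world_to_cam': array([[-0.02618575, -0.99961798, -0.00884271, -0.03488583],
       [-0.9923231 ,  0.02706216, -0.12067517,  0.48504156],
       [ 0.12086837,  0.00561485, -0.99265266,  1.39401466],
       [ 0.        ,  0.        ,  0.        ,  1.        ]])}
side {'fx': 612.0891936035555, 'fy': 612.0891936035555, 'cx': 327.6449526618691, 'cy': 232.7607463929792, 'world_to_cam': array([[ 0.99356177, -0.11230582,  0.0149135 , -0.47862581],
       [-0.04950467, -0.54878061, -0.83449933,  0.05940254],
       [ 0.10190337,  0.82838834, -0.5508071 ,  1.55434344],
       [ 0.        ,  0.        ,  0.        ,  1.        ]])}
{'fx': 374.2288433721721, 'fy': 374.2288433721721, 'cx': 321.9981663912766, 'cy': 241.3381323854562, 'T_tool_cam': array([[-1.02773373e-03, -9.55959734e-01, -2.93496050e-01,
         7.56002662e-02],
       [ 9.99999437e-01, -1.05977359e-03, -4.98550981e-05,
         9.40750410e-04],
       [-2.63379895e-04, -2.93495936e-01,  9.55960285e-01,
        -6.96169578e-02],
       [ 0.00000000e+00,  0.00000000e+00,  0.00000000e+00,
         1.00000000e+00]])}
```

View pics/top0.png

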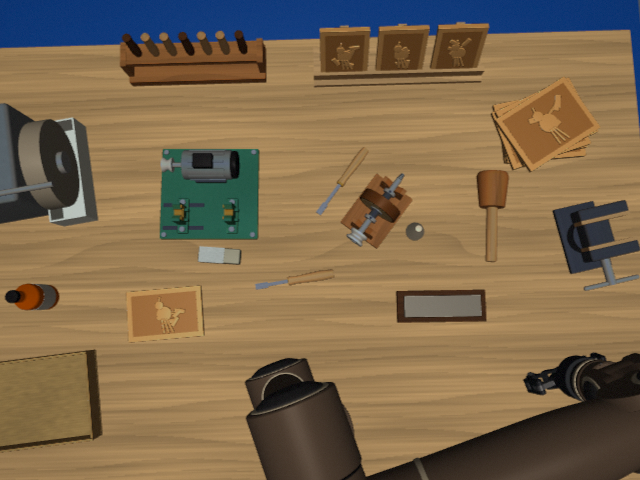

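The top view shows the cradle and arbor at about (377,210), with the pulley end at (357,237) and the nose at (400,178). The stand is at (210,193), its motor pulley is on the left (+y), and the bearings are at (181,212) and (230,212). I'll zoom in and measure.

```bash
cat > h.py <<'E'
import numpy as np, cv2
from scipy.spatial.transform import Rotation as R
from station import status, read_camera, camera_params
def cam2world(name, st=None):
    p=camera_params(name)
    if name!="wrist": return p, np.linalg.inv(p["world_to_cam"])
    T=np.eye(4); T[:3,:3]=R.from_rotvec(st["orientation"]).as_matrix(); T[:3,3]=st["tool_pos"]
    return p, T@p["T_tool_cam"]
def cloud(d,p,T):
    v,u=np.mgrid[:480,:640]
    P=np.stack([(u-p["cx"])/p["fx"]*d,(v-p["cy"])/p["fy"]*d,d],-1)
    W=P@T[:3,:3].T+T[:3,3]; W[d<=0]=np.nan
    return W
def project(X,p,T):
    c=np.linalg.inv(T)@np.append(X,1); return c[0]/c[2]*p["fx"]+p["cx"], c[1]/c[2]*p["fy"]+p["cy"]
E
python3 - <<'E'
from h import *
im=cv2.imread("pics/top0.png"); d=np.load("pics/top0.npy"); p,T=cam2world("top"); W=cloud(d,p,T)
a=cv2.resize(im[135:255,150:270],(400,400),interpolation=cv2.INTER_CUBIC)
b=cv2.resize(im[150:270,310:430],(400,400),interpolation=cv2.INTER_CUBIC)
cv2.imwrite("pics/z1.png",np.hstack([a,b]))
np.set_printoptions(precision=3,suppress=True)
for n,(u,v) in dict(table=(300,330),cradle=(377,210),pul=(357,236),nose=(400,178),wheel=(380,203),stand=(210,192),bA=(181,212),bB=(230,212),mp=(167,164),motor=(210,165)).items(): print(n,W[v,u])
# green plate mask
hsv=cv2.cvtColor(im,cv2.COLOR_BGR2HSV); m=cv2.inRange(hsv,(60,100,30),(90,255,180)); 
pts=np.argwhere(m[130:250,150:270]>0)[:,::-1]+[150,130]
print(cv2.minAreaRect(pts.astype(np.float32)))
# tall points of arbor
reg=W[160:260,330:420].reshape(-1,3); 
for lo,hi in((.085,.2),(.05,.085)):
    s=reg[(reg[:,2]>lo)&(reg[:,2]<hi)]; print(lo,len(s),s.mean(0),s.max(0))
E
```

```text
table [0.243 0.007 0.004]
cradle [ 0.516 -0.181  0.089]
pul [ 0.457 -0.133  0.088]
nose [ 0.591 -0.238  0.081]
wheel [ 0.526 -0.185  0.123]
stand [0.584 0.221 0.01 ]
bA [0.527 0.278 0.067]
bB [0.523 0.162 0.072]
mp [0.643 0.311 0.068]
motor [0.628 0.201 0.11 ]
((208.99996948242188, 193.49996948242188), (97.99998474121094, 88.99998474121094), -0.0)
0.085 751 [ 0.516 -0.179  0.105] [ 0.596 -0.112  0.128]
0.05 934 [ 0.518 -0.19   0.075] [ 0.604 -0.11   0.085]
```

View pics/z1.png

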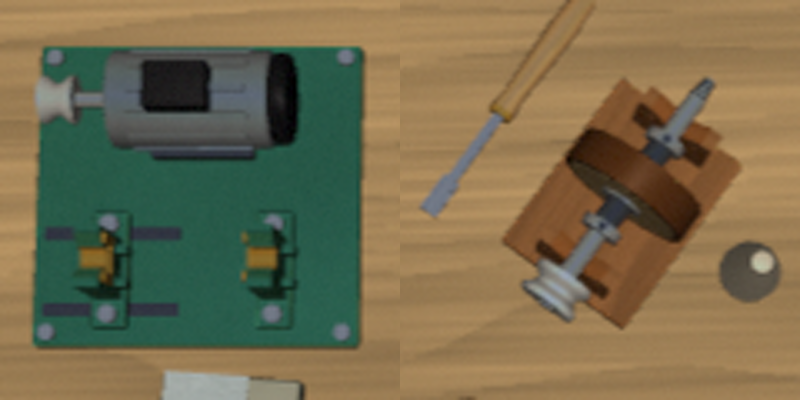

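The zoom shows the bearings at about x=0.525 with their brass slots, and the arbor's pulley end pointing to world −x/+y. I'll move over the cradle while turning the wrist and checking which way joint 6 goes, then measure with the wrist camera.

>>> {"api": "jog_arm", "payload": {"increments": [[1, 1, -0.42, 0, -0.7], [1, 1, -0.42, 0, -0.7], [1, 1, -0.42, 0, -0.7], [1, 1, -0.42, 0, -0.7], [1, 1, -0.42, 0, -0.7], [1, 1, -0.42, 0, -0.7], [1, 1, -0.42, 0, -0.7], [1, 1, -0.42, 0, -0.7]]}}

```text
time: 0.9
tool_pos: [0.2895, -0.3895, 0.3029]
orientation: [-2.372, -2.057, -0.001]
force: [0.1, 0.3, 0.4]
opening: 0.0855
```

```bash
cat >> h.py <<'E'
def yaw(st): 
    y=R.from_rotvec(st["orientation"]).as_matrix()[:,1]; return np.degrees(np.arctan2(y[1],y[0]))
def inc(target=None, yaw_t=None, dworld=None):
    """print remaining shift (tool units) and turn units"""
    st=status.read_state(); M=R.from_rotvec(st["orientation"]).as_matrix()
    dw=np.array(dworld) if dworld is not None else np.array(target)-st["tool_pos"]
    out=M.T@dw/0.15
    t=None if yaw_t is None else -((yaw_t-yaw(st)+180)%360-180)/90
    print("t %.2f pos %s yaw %.2f q %s F %s open %.4f tilt %.4f"%(st["time"],st["tool_pos"].round(4),yaw(st),st["joints"].round(2),st["force"].round(2),st["opening"],np.hypot(*M[:2,2])))
    print("inc",out.round(3),"turn",t)
E
python3 -c "
from h import *
inc((.50,-.185,.30),142)"
```

```text
t 0.90 pos [ 0.2895 -0.3895  0.3029] yaw -8.13 q [-0.93  0.05 -0.12  1.4   0.    0.78] F [0.12 0.28 0.37] open 0.0855 tilt 0.0022
inc [1.548 1.196 0.021] turn -1.6681114505802839
```

>>> {"api": "jog_arm", "payload": {"increments": [[1, 1, 0.77, 0, -0.76], [1, 1, 0.77, 0, -0.76], [1, 1, 0.77, 0, -0.76], [1, 1, 0.77, 0, -0.76], [1, 1, 0.77, 0, -0.76], [1, 1, 0.77, 0, -0.76], [1, 1, 0.77, 0, -0.76], [1, 1, 0.77, 0, -0.76]]}}

```text
time: 1.7
tool_pos: [0.4251, -0.257, 0.3026]
orientation: [-0.795, -3.037, -0.003]
force: [0.0, -0.1, -0.5]
opening: 0.0857
```

```bash
python3 -c "
from h import *
inc((.50,-.185,.27),142)"
```

```text
t 1.70 pos [ 0.4251 -0.257   0.3026] yaw 60.66 q [-0.54  0.07 -0.1   1.4   0.   -0.03] F [ 0.   -0.12 -0.51] open 0.0857 tilt 0.0031
inc [-0.201  0.663  0.217] turn -0.9037520764579976
```

>>> {"api": "jog_arm", "payload": {"increments": [[1, -0.2, 0.66, 0.2, -0.9], [1, -0.2, 0.66, 0.2, -0.9], [1, -0.2, 0.66, 0.2, -0.9], [1, -0.2, 0.66, 0.2, -0.9], [1, -0.2, 0.66, 0.2, -0.9], [1, -0.2, 0.66, 0.2, -0.9], [1, -0.2, 0.66, 0.2, -0.9], [1, -0.2, 0.66, 0.2, -0.9]]}}

```text
time: 2.5
tool_pos: [0.4996, -0.1852, 0.2721]
orientation: [1.058, -2.956, -0.006]
force: [0.2, -1.0, 0.9]
opening: 0.0854
```

```bash
python3 - <<'E'
from h import *
inc((.516,-.185,.27),142)
st=status.read_state(); im,d=read_camera("wrist"); p,T=cam2world("wrist",st); W=cloud(d,p,T)
np.savez("pics/w1.npz",im=im,W=W,T=T); cv2.imwrite("pics/w1.png",im)
m=(W[...,2]>.09)&(W[...,2]<.13); print(m.sum(), np.nanmean(W[m],0), np.nanmax(W[m],0))
print(np.nanmedian(W[...,2][(W[...,2]<.01)]))
E
```

```text
t 2.50 pos [ 0.4996 -0.1852  0.2721] yaw 129.39 q [-0.36  0.14 -0.09  1.34  0.   -1.04] F [ 0.21 -0.96  0.86] open 0.0854 tilt 0.0040
inc [-0.085 -0.069  0.014] turn -0.1401283370595501
5920 [ 0.51861059 -0.18820248  0.11056214] [ 0.56747453 -0.11572173  0.12331957]
-0.0003132628442190921
```

View pics/w1.png

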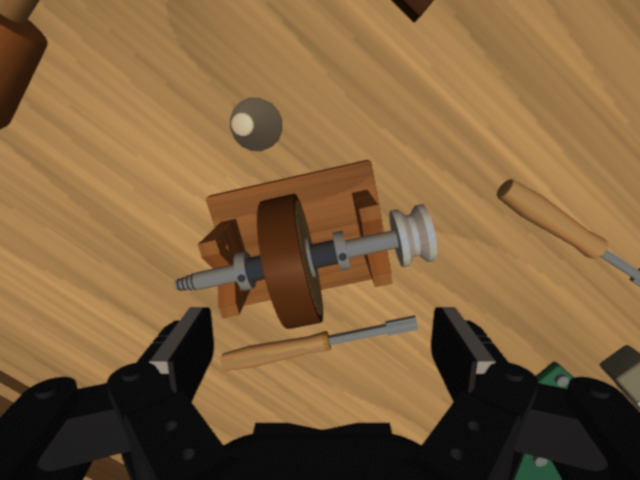

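The wrist view shows the arbor clearly: nose at (178,285), wheel at (290,262), pulley at (415,236). I'll fit the axis from the depth.

```bash
python3 - <<'E'
from h import *
f=np.load("pics/w1.npz"); W=f["W"]
P=W[150:345,165:450].reshape(-1,3); P=P[np.isfinite(P[:,2])]
# rough axis from pixels
def at(u,v): return np.nanmedian(W[v-1:v+2,u-1:u+2].reshape(-1,3),0)
n=at(205,280); q=at(375,243); print("nose-shaft",n,"pul-shaft",q)
c=(n+q)/2; a=(q-n)[:2]; a/=np.linalg.norm(a)
for it in range(6):
    b=np.array([-a[1],a[0]]); s=(P[:,:2]-c[:2])@a; e=(P[:,:2]-c[:2])@b
    m=(abs(e)<.0065)&(P[:,2]>.071)&(P[:,2]<.084)&(abs(s)>.046)&(abs(s)<.078)
    # shaft cross-section: z=zc+sqrt(49-e^2); estimate via least squares circle centre per side
    from scipy.optimize import least_squares
    r=least_squares(lambda x: np.hypot(e[m]-x[0]-x[1]*s[m],P[m,2]-x[2])-.007,[0,0,.072],loss="soft_l1",f_scale=.001).x
    c[:2]+=b*r[0]; a=a+b*r[1]; a/=np.linalg.norm(a)
print("fit",r,m.sum(),"axis yaw",np.degrees(np.arctan2(a[1],a[0])))
b=np.array([-a[1],a[0]]); s=(P[:,:2]-c[:2])@a; e=(P[:,:2]-c[:2])@b
w=(P[:,2]>.095)&(abs(s)<.04); print("wheel s pct",np.percentile(s[w],[1,5,50,95,99]))
w2=(P[:,2]>.117)&(abs(s)<.04); print("wheel top s pct",np.percentile(s[w2],[1,5,50,95,99]),"e",np.percentile(e[w2],[1,50,99]))
mid=(np.percentile(s[w2],2)+np.percentile(s[w2],98))/2; print("arbor_mid",c[:2]+a*mid)
k=(s>.03)&(s<.15)&(abs(e)<.024)&(P[:,2]>.082); print("pulley s", np.percentile(s[k],[1,50,99])-mid)
inc(np.append(c[:2]+a*mid,.25),np.degrees(np.arctan2(a[1],a[0])))
E
```

```text
nose-shaft [ 0.58489699 -0.23098299  0.07806709] pul-shaft [ 0.48096608 -0.15040233  0.0783048 ]
fit [-2.49007200e-15 -8.57889714e-13  7.15861396e-02] 1338 axis yaw 141.88511870462025
wheel s pct [-0.02210592 -0.01538103 -0.00097275  0.0148039   0.01501002]
wheel top s pct [-0.0227796  -0.01653382 -0.00627314  0.01295508  0.01466114] e [-0.01937402  0.01399675  0.03951144]
arbor_mid [ 0.53698181 -0.19161717]
pulley s [0.04015526 0.0877058  0.1090836 ]
t 2.55 pos [ 0.4996 -0.1852  0.2721] yaw 129.70 q [-0.36  0.14 -0.09  1.34  0.   -1.05] F [ 0.13  0.54 -0.17] open 0.0852 tilt 0.0039
inc [-0.165 -0.193  0.147] turn -0.13535932552236496
```

```bash
python3 - <<'E'
from h import *
W=np.load("pics/w1.npz")["W"]
c=np.array([.0,.0]); a=np.array([np.cos(np.radians(141.885)),np.sin(np.radians(141.885))]); b=np.array([-a[1],a[0]])
c=(np.array([.58489699,-.23098299])+[.48096608,-.15040233])/2
P=W[185:332,250:330].reshape(-1,3); s=(P[:,:2]-c)@a; e=(P[:,:2]-c)@b
for z0,z1 in((.095,.105),(.105,.113),(.113,.125)):
    k=(P[:,2]>z0)&(P[:,2]<z1); print(z0,k.sum(),np.percentile(s[k],[1,3,10,50,90,97,99]).round(4),np.percentile(e[k],[1,50,99]).round(4))
P=W[195:275,385:450].reshape(-1,3); s=(P[:,:2]-c)@a; e=(P[:,:2]-c)@b
k=(P[:,2]>.075);print("pulley",np.percentile(s[k],[1,3,50,97,99]).round(4),np.percentile(e[k],[1,50,99]).round(4),P[k,2].max())
for n,(u,v) in dict(cb=(240,270),ca=(341,250)).items():
    P=W[v-22:v+22,u-14:u+14].reshape(-1,3); s=(P[:,:2]-c)@a;e=(P[:,:2]-c)@b
    k=(P[:,2]>.0815)&(abs(e)<.012)&(abs(s)>.028)&(abs(s)<.05); print(n,k.sum(),np.percentile(s[k],[3,50,97]).round(4),np.median(e[k]).round(4))
print(c)
E
```

```text
0.095 789 [-0.0107 -0.0099 -0.0075  0.0065  0.015   0.015   0.0151] [-0.0439  0.037   0.0425]
0.105 1061 [-0.0106 -0.01   -0.0081  0.0038  0.0148  0.015   0.0151] [-0.0379  0.0281  0.0355]
0.113 3171 [-0.0107 -0.0102 -0.0083  0.0024  0.013   0.0147  0.0149] [-0.0283  0.0025  0.0258]
pulley [0.0703 0.0725 0.0921 0.1049 0.1055] [-0.022   0.0018  0.0192] 0.09479947665855543
cb 330 [-0.0399 -0.0356 -0.0318] -0.0001
ca 320 [0.0329 0.0396 0.0435] 0.0001
[ 0.53293154 -0.19069266]
```

The arbor's middle is at (0.531, −0.189) with axis yaw 141.9° and height 71.6 mm, which agrees with the 72 mm given. The pulley, collars and wheel are consistent with that. Next I'll align over it.

```bash
python3 -c "
from h import *
inc((.5313,-.1894,.20),141.9)"
```

```text
t 2.55 pos [ 0.4996 -0.1852  0.2721] yaw 129.70 q [-0.36  0.14 -0.09  1.34  0.   -1.05] F [ 0.13  0.54 -0.17] open 0.0852 tilt 0.0039
inc [-0.145 -0.159  0.48 ] turn -0.13552467324880663
```

>>> {"api": "jog_arm", "payload": {"increments": [[1, -0.145, -0.159, 0.2, -0.136], [1, -0.145, -0.159, 0.48, -0.136], [1, -0.145, -0.159, 0.48, -0.136], [1, -0.145, -0.159, 0.48, -0.136], [1, -0.145, -0.159, 0.48, -0.136]], "force": 50}}

```text
time: 3.05
tool_pos: [0.5319, -0.1897, 0.2022]
orientation: [-1.372, 2.825, 0.003]
force: [0.1, -0.4, 0.5]
opening: 0.0851
```

```bash
python3 -c "
from h import *
inc((.5313,-.1894,.162),141.9)"
```

```text
t 3.05 pos [ 0.5319 -0.1897  0.2022] yaw 141.82 q [-0.34  0.22 -0.15  1.2   0.   -1.25] F [ 0.11 -0.38  0.54] open 0.0851 tilt 0.0021
inc [0.001 0.004 0.268] turn -0.0009184652414543532
```

>>> {"api": "jog_arm", "payload": {"increments": [[1, 0, 0.004, 0.15, 0], [1, 0, 0.004, 0.268, 0], [1, 0, 0.004, 0.268, 0], [0.4, 0, 0.004, 0.268, 0], [0, 0, 0.004, 0.268, 0], [0, 0, 0.004, 0.268, 0], [0, 0, 0.004, 0.268, 0], [0, 0, 0.004, 0.268, 0]]}}

```text
time: 3.85
tool_pos: [0.5314, -0.1891, 0.1631]
orientation: [-1.372, 2.825, 0.003]
force: [-2.3, 1.9, 5.6]
opening: 0.0254
```

>>> {"api": "jog_arm", "payload": {"increments": [[0, 0, 0, 0, 0], [0, 0, 0, 0, 0]]}}

```text
time: 4.05
tool_pos: [0.5314, -0.1891, 0.1631]
orientation: [-1.372, 2.824, 0.003]
force: [-0.3, 0.6, 2.1]
opening: 0.0253
```

```bash
python3 -c "
from h import *
inc((.5313,-.1894,.162),141.9)"
```

```text
t 4.05 pos [ 0.5314 -0.1891  0.1631] yaw 141.83 q [-0.34  0.23 -0.22  1.12  0.   -1.25] F [-0.27  0.56  2.12] open 0.0253 tilt 0.0022
inc [ 0.002 -0.001  0.008] turn -0.0008307276884383757
```

Gripped at 25 mm, which matches the wheel width. Now I lift.

>>> {"api": "jog_arm", "payload": {"increments": [[0, 0, 0, -0.1, 0], [0, 0, 0, -0.25, 0], [0, 0, 0, -0.4, 0], [0, 0, 0, -0.6, 0], [0, 0, 0, -0.8, 0], [0, 0, 0, -0.9, 0], [0, 0, 0, -0.9, 0]], "force": 70}}

```text
time: 4.75
tool_pos: [0.532, -0.1897, 0.2997]
orientation: [-1.371, 2.823, -0.001]
force: [0.8, 0.6, -5.3]
opening: 0.0251
```

```bash
python3 -c "
from h import *
inc((.50,0,.30),90)"
```

```text
t 4.75 pos [ 0.532  -0.1897  0.2997] yaw 141.82 q [-0.34  0.2   0.04  1.41  0.   -1.25] F [ 0.83  0.6  -5.32] open 0.0251 tilt 0.0033
inc [-0.862  0.949 -0.001] turn 0.5757480273839093
```

```bash
python3 -c "
from h import *
inc((.575,.01,.33),90)"
```

```text
t 4.75 pos [ 0.532  -0.1897  0.2997] yaw 141.82 q [-0.34  0.2   0.04  1.41  0.   -1.25] F [ 0.83  0.6  -5.32] open 0.0251 tilt 0.0033
inc [-1.224  0.597 -0.2  ] turn 0.5757480273839093
```

>>> {"api": "jog_arm", "payload": {"increments": [[0, -0.1, 0.05, -0.1, 0.07], [0, -0.25, 0.12, -0.2, 0.15], [0, -0.4, 0.2, -0.2, 0.23], [0, -0.55, 0.28, -0.2, 0.31], [0, -0.7, 0.35, -0.2, 0.39], [0, -0.85, 0.43, -0.2, 0.47], [0, -0.95, 0.5, -0.2, 0.55], [0, -1, 0.5, -0.2, 0.576]]}}

```text
time: 5.55
tool_pos: [0.5651, -0.0236, 0.3276]
orientation: [-0.003, -3.141, -0.003]
force: [-0.3, 0.0, -5.0]
opening: 0.025
```

```bash
python3 -c "
from h import *
inc((.61,.21,.33),90)"
```

```text
t 5.55 pos [ 0.5651 -0.0236  0.3276] yaw 89.89 q [-0.04  0.21  0.11  1.47  0.   -0.04] F [-0.25  0.04 -5.04] open 0.0250 tilt 0.0018
inc [-0.296  1.558 -0.014] turn -0.0012092895248309156
```

>>> {"api": "jog_arm", "payload": {"increments": [[0, -0.06, 0.15, 0, 0], [0, -0.12, 0.35, 0, 0], [0, -0.18, 0.55, 0, 0], [0, -0.24, 0.75, 0, 0], [0, -0.3, 0.9, 0, 0], [0, -0.3, 1, 0, 0]]}}

```text
time: 6.15
tool_pos: [0.6108, 0.1279, 0.3246]
orientation: [-0.001, -3.137, -0.001]
force: [0.5, 1.3, -5.9]
opening: 0.0249
```

>>> {"api": "jog_arm", "payload": {"increments": [[0, 0, 0.2, 0, 0], [0, 0, 0.4, 0, 0], [0, 0, 0.55, 0, 0], [0, 0, 0.55, 0, 0], [0, 0, 0.55, 0, 0]]}}

```text
time: 6.65
tool_pos: [0.6104, 0.2105, 0.3232]
orientation: [-0.0, -3.135, 0.001]
force: [-0.5, -1.0, -6.1]
opening: 0.0251
```

```bash
python3 - <<'E'
from h import *
inc((.525,.22,.30),90)
st=status.read_state(); im,d=read_camera("wrist"); p,T=cam2world("wrist",st); W=cloud(d,p,T)
np.savez("pics/w2.npz",im=im,W=W,T=T); cv2.imwrite("pics/w2.png",im)
E
```

```text
t 6.65 pos [0.6104 0.2105 0.3232] yaw 90.00 q [0.33 0.37 0.32 1.52 0.   0.33] F [-0.46 -1.03 -6.11] open 0.0251 tilt 0.0070
inc [0.568 0.064 0.158] turn -1.0962929319981008e-05
```

View pics/w2.png

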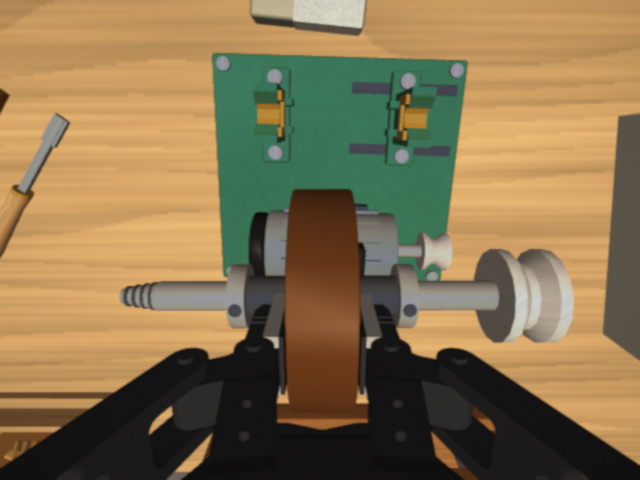

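The view shows the arbor held level with its pulley on the motor-pulley side. Bearing b is at about (272,114) with its washer face near column 285. Bearing a is at about (412,118) with its face near column 400. The stand is rotated slightly. I'll measure both bearings, the plate and the held collars.

```bash
python3 - <<'E'
from h import *
np.set_printoptions(precision=4,suppress=True)
f=np.load("pics/w2.npz"); W=f["W"]; im=f["im"]; T=f["T"]; p=camera_params("wrist")
hsv=cv2.cvtColor(im,cv2.COLOR_BGR2HSV)
# plate corners by depth/colour -> ray intersect z=.012
def ray(u,v,z):
    d=T[:3,:3]@np.array([(u-p["cx"])/p["fx"],(v-p["cy"])/p["fy"],1]); return T[:3,3]+d*(z-T[2,3])/d[2]
A,B=ray(213,54,.012),ray(466,62,.012); C=ray(223,275,.012); print("front corners",A,B,np.linalg.norm(A-B),"yaw of y axis",np.degrees(np.arctan2((B-A)[1],(B-A)[0])))
brass=cv2.inRange(hsv,(12,110,60),(28,255,255))
for n,(u0,u1) in dict(b=(250,292),a=(392,435)).items():
    sub=np.zeros_like(brass); sub[85:145,u0:u1]=255
    k=(brass>0)&(sub>0)
    P=W[k]; P=P[np.isfinite(P[:,2])]
    print(n,len(P),"z pct",np.percentile(P[:,2],[2,50,98]),"x",np.percentile(P[:,0],[2,50,98]),"y",np.percentile(P[:,1],[2,10,50,90,98]))
    hi=P[P[:,2]>.08]; print("  high:",len(hi),hi.min(0),hi.max(0))
Z=im[75:165,245:445]; cv2.imwrite("pics/z2.png",cv2.resize(Z,(800,360),interpolation=cv2.INTER_CUBIC))
# held collars/shaft in tool frame
M=T@np.linalg.inv(p["T_tool_cam"]); V=(W-M[:3,3])@M[:3,:3]
for n,(u0,u1,v0,v1) in dict(cb=(224,252,265,330),ca=(392,422,265,330),shb=(165,222,280,312),sha=(424,470,280,312),wheel=(285,362,195,260)).items():
    Q=V[v0:v1,u0:u1].reshape(-1,3); Q=Q[np.isfinite(Q[:,2])&(Q[:,2]<.125)]
    print(n,len(Q),"x",np.percentile(Q[:,0],[3,50,97]),"y",np.percentile(Q[:,1],[3,50,97]),"zmin",np.percentile(Q[:,2],[2,10,50]))
E
```

```text
front corners [0.4703 0.1088 0.012 ] [0.4773 0.3435 0.012 ] 0.2347977009652216 yaw of y axis 88.28516510302862
b 742 z pct [0.0278 0.0715 0.0862] x [0.509  0.5243 0.5407] y [0.1572 0.1596 0.1712 0.1771 0.1778]
  high: 101 [0.508  0.1625 0.0803] [0.5422 0.178  0.0873]
a 812 z pct [0.064  0.0715 0.0869] x [0.512  0.5275 0.5438] y [0.2729 0.2736 0.2785 0.2914 0.2943]
  high: 128 [0.5103 0.2727 0.0801] [0.5454 0.2912 0.0899]
cb 1635 x [-0.0119  0.0033  0.0124] y [-0.0429 -0.0374 -0.0328] zmin [0.0752 0.0765 0.0808]
ca 1690 x [-0.0123  0.003   0.0124] y [0.0307 0.0356 0.0438] zmin [0.0754 0.0767 0.0811]
shb 1705 x [-0.007   0.0007  0.0048] y [-0.0719 -0.0597 -0.0474] zmin [0.0838 0.0843 0.0858]
sha 1374 x [-0.0075  0.0006  0.0049] y [0.0462 0.0562 0.0661] zmin [0.084  0.0846 0.086 ]
wheel 4498 x [0.0301 0.0383 0.0466] y [-0.0131 -0.0011  0.0111] zmin [0.0535 0.0548 0.0628]
```

View pics/z2.png

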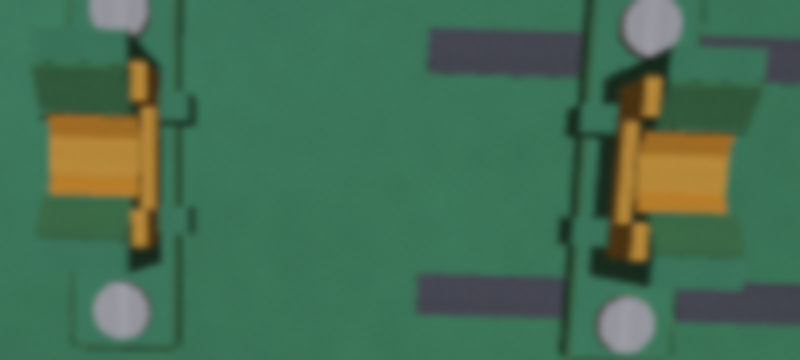

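The stop faces are at y≈0.1777 and 0.2727, so the float is about 11 mm. The slot centre is at x≈0.526, the stand's yaw is 88.3°, and the midpoint is y≈0.225. In the tool frame the held axis is at x≈0 and z≈0.091.

```bash
python3 -c "
from h import *
inc((.526,.2255,.28),88.4)"
```

```text
t 6.70 pos [0.6105 0.2099 0.3235] yaw 89.95 q [0.33 0.37 0.32 1.52 0.   0.33] F [ 0.19 -0.48 -6.23] open 0.0251 tilt 0.0064
inc [0.562 0.103 0.294] turn 0.017210416130121253
```

>>> {"api": "jog_arm", "payload": {"increments": [[0, 0.1, 0.05, 0, 0.017], [0, 0.25, 0.1, 0, 0.017], [0, 0.4, 0.1, 0.1, 0.017], [0, 0.52, 0.1, 0.2, 0.017], [0, 0.56, 0.1, 0.29, 0.017], [0, 0.56, 0.1, 0.29, 0.017], [0, 0.56, 0.1, 0.29, 0.017]]}}

```text
time: 7.4
tool_pos: [0.5264, 0.2241, 0.2809]
orientation: [-0.045, -3.135, 0.001]
force: [0.7, -0.6, -5.8]
opening: 0.0251
```

```bash
python3 -c "
from h import *
inc((.526,.2255,.19),88.4)"
```

```text
t 7.40 pos [0.5264 0.2241 0.2809] yaw 88.35 q [0.4  0.22 0.02 1.38 0.   0.43] F [ 0.67 -0.6  -5.77] open 0.0251 tilt 0.0062
inc [-0.001  0.01   0.606] turn -0.0005586698938183569
```

>>> {"api": "jog_arm", "payload": {"increments": [[0, 0, 0.01, 0.15, 0], [0, 0, 0.01, 0.3, 0], [0, 0, 0.01, 0.45, 0], [0, 0, 0.01, 0.54, 0], [0, 0, 0.01, 0.57, 0], [0, 0, 0.01, 0.57, 0]]}}

```text
time: 8.0
tool_pos: [0.5263, 0.2254, 0.1954]
orientation: [-0.046, -3.135, 0.001]
force: [0.1, -0.0, -4.5]
opening: 0.025
```

```bash
python3 - <<'E'
from h import *
inc((.526,.2255,.169),88.4)
st=status.read_state(); a,d=read_camera("wrist"); p,T=cam2world("wrist",st); np.savez("pics/w3.npz",im=a,W=cloud(d,p,T),T=T)
b,_=read_camera("side"); p,T=cam2world("side"); u,v=map(int,project((.526,.225,.09),p,T)); print(u,v)
b=cv2.resize(b[max(v-75,0):v+75,u-75:u+75],(450,450),interpolation=cv2.INTER_CUBIC)
a=a[100:400,120:470]; cv2.imwrite("pics/c3.png",np.hstack([cv2.resize(a,(350,300)),cv2.resize(b,(300,300))]))
E
```

```text
t 8.00 pos [0.5263 0.2254 0.1954] yaw 88.33 q [ 0.4   0.24 -0.14  1.2   0.    0.43] F [ 0.14 -0.02 -4.55] open 0.0250 tilt 0.0065
inc [0.001 0.001 0.176] turn -0.0007994002851938199
334 174
```

View pics/c3.png

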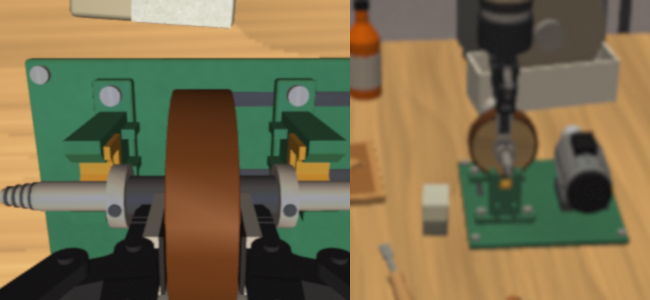

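In the crop both collars sit inside the washers with similar gaps, and the side view shows the nose above the bearing slot. I'll lower it gently.

>>> {"api": "jog_arm", "payload": {"increments": [[0, 0, 0, 0.04, 0], [0, 0, 0, 0.08, 0], [0, 0, 0, 0.11, 0], [0, 0, 0, 0.135, 0], [0, 0, 0, 0.15, 0], [0, 0, 0, 0.15, 0]]}}

```text
time: 8.7
tool_pos: [0.5258, 0.2257, 0.1733]
orientation: [-0.045, -3.135, 0.001]
force: [-3.6, -0.3, -6.7]
opening: 0.0248
```

>>> {"api": "jog_arm", "payload": {"increments": [[0, 0, 0, 0.007, 0], [0, 0, 0, 0.014, 0], [0, 0, 0, 0.02, 0], [0, 0, 0, 0.02, 0]]}}

```text
time: 9.1
tool_pos: [0.5258, 0.2257, 0.1703]
orientation: [-0.045, -3.135, 0.001]
force: [-3.0, 1.1, -6.2]
opening: 0.0251
```

```bash
python3 -c "
from h import *
inc((.526,.2255,.169),88.4)"
```

```text
t 9.10 pos [0.5258 0.2257 0.1703] yaw 88.35 q [ 0.4   0.25 -0.18  1.14  0.    0.43] F [-2.95  1.09 -6.23] open 0.0251 tilt 0.0066
inc [-0.002 -0.001  0.008] turn -0.000522283460826303
```

>>> {"api": "jog_arm", "payload": {"increments": [[0, 0.004, 0, 0.007, 0], [0, 0.004, 0, 0.013, 0], [0, 0.004, 0, 0.013, 0]]}}

```text
time: 9.4
tool_pos: [0.5255, 0.2257, 0.1693]
orientation: [-0.045, -3.136, -0.0]
force: [-2.1, -1.1, 3.2]
opening: 0.0251
```

>>> {"api": "jog_arm", "payload": {"increments": [[0, 0, 0, 0.007, 0], [0, 0, 0, 0.007, 0]]}}

```text
time: 9.6
tool_pos: [0.5255, 0.2257, 0.1692]
orientation: [-0.045, -3.137, -0.001]
force: [-5.2, -0.8, 6.1]
opening: 0.0254
```

The wrist force went from −6 N to +6 N at z=0.169, which is the predicted height, so the arbor is seated. I'll release with a partial opening.

>>> {"api": "jog_arm", "payload": {"increments": [[0.42, 0, 0, 0, 0], [0.5, 0, 0, 0, 0], [0.5, 0, 0, 0, 0], [0.5, 0, 0, 0, 0]]}}

```text
time: 10.0
tool_pos: [0.5258, 0.2257, 0.1693]
orientation: [-0.045, -3.138, -0.001]
force: [-0.0, -0.4, -0.6]
opening: 0.0424
```

>>> {"api": "jog_arm", "payload": {"increments": [[0.5, 0, 0, -0.1, 0], [0.5, 0, 0, -0.3, 0], [0.5, 0, 0, -0.6, 0], [0.5, 0, 0, -0.8, 0], [0.5, 0, 0, -0.8, 0]]}}

```text
time: 10.5
tool_pos: [0.5277, 0.2263, 0.2943]
orientation: [0.045, 3.137, 0.006]
force: [0.5, 0.3, 0.2]
opening: 0.0426
```

```bash
python3 -c "
from h import *
inc((.64,.225,.33),88.4)"
```

```text
t 10.50 pos [0.5277 0.2263 0.2943] yaw 88.34 q [0.4  0.22 0.05 1.4  0.   0.43] F [0.54 0.29 0.17] open 0.0426 tilt 0.0055
inc [-0.749  0.014 -0.235] turn -0.0006381514897460268
```

```bash
python3 - <<'E'
from h import *
st=status.read_state(); im,d=read_camera("wrist"); p,T=cam2world("wrist",st); W=cloud(d,p,T); np.savez("pics/w4.npz",im=im,W=W,T=T)
for k in (-92,-42,0,42,92): print(k,[round(x) for x in project((.526+k*.00003,.2257+k*.001,.078),p,T)])
cv2.imwrite("pics/w4.png",im)
E
```

```text
-92 [204, 221]
-42 [268, 221]
0 [321, 221]
42 [374, 221]
92 [438, 221]
```

View pics/w4.png

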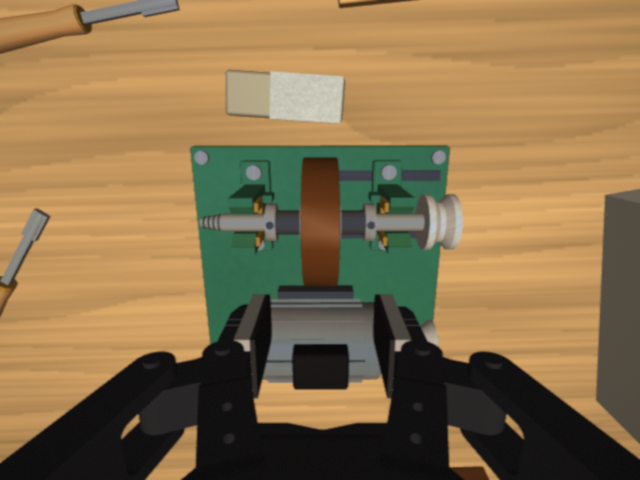

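The arbor lies in both bearings with its collars between the stops and the pulley at (440,221), as predicted. Next I'll move over the pulley and turn 90°.

```bash
python3 -c "
from h import *
inc((.5284,.3200,.25),-1.65)"
```

```text
t 10.55 pos [0.5272 0.2261 0.2916] yaw 88.34 q [0.4  0.22 0.04 1.39 0.   0.43] F [ 0.42 -0.09  0.26] open 0.0430 tilt 0.0027
inc [0.01  0.625 0.279] turn 0.9999296141248427
```

>>> {"api": "jog_arm", "payload": {"increments": [[1, 0.01, 0.2, 0, 0.09], [1, 0.01, 0.4, 0, 0.18], [1, 0.01, 0.625, 0.1, 0.28], [1, 0.01, 0.625, 0.2, 0.37], [1, 0.01, 0.625, 0.27, 0.46], [1, 0.01, 0.625, 0.27, 0.55], [1, 0.01, 0.625, 0.27, 0.64], [1, 0.01, 0.625, 0.27, 0.73]], "force": 30}}

```text
time: 11.35
tool_pos: [0.528, 0.3197, 0.2491]
orientation: [-1.748, -2.608, 0.0]
force: [-0.2, 0.1, -0.6]
opening: 0.0856
```

>>> {"api": "jog_arm", "payload": {"increments": [[1, 0, 0, 0, 0.09], [1, 0, 0, 0, 0.18], [1, 0, 0, 0, 0.27], [1, 0, 0, 0, 0.27], [1, 0, 0, 0, 0.27]]}}

```text
time: 11.85
tool_pos: [0.5277, 0.3196, 0.2479]
orientation: [-2.254, -2.185, 0.004]
force: [-0.7, 0.1, 1.1]
opening: 0.0853
```

```bash
python3 - <<'E'
from h import *
inc((.5284,.3200,.138),-1.65)
st=status.read_state(); im,d=read_camera("wrist"); p,T=cam2world("wrist",st); W=cloud(d,p,T); np.savez("pics/w5.npz",im=im,W=W,T=T)
# pulley points: high, near expected
P=W.reshape(-1,3); k=(abs(P[:,0]-.5285)<.03)&(P[:,1]>.296)&(P[:,1]<.345)&(P[:,2]>.085)&(P[:,2]<.105)
Q=P[k]; print(len(Q),np.percentile(Q,[2,50,98],axis=0).round(4)); t=Q[Q[:,2]>.097]; print("top",t.mean(0),len(t))
E
```

```text
t 11.85 pos [0.5277 0.3196 0.2479] yaw -1.79 q [0.54 0.31 0.06 1.33 0.   2.15] F [-0.7   0.08  1.08] open 0.0853 tilt 0.0033
inc [0.003 0.007 0.732] turn -0.0016103195682559443
2293 [[0.5102 0.3053 0.0855]
 [0.5289 0.3163 0.0941]
 [0.547  0.3292 0.0997]]
top [0.52861012 0.31733036 0.09841939] 624
```

The measured pulley centre is (0.5286, 0.317) with its top at 0.100, which matches the prediction. I'll descend.

>>> {"api": "jog_arm", "payload": {"increments": [[1, 0.003, 0.006, 0.2, 0], [1, 0.003, 0.006, 0.4, 0], [1, 0.003, 0.006, 0.55, 0], [1, 0.003, 0.006, 0.68, 0], [1, 0.003, 0.006, 0.73, 0], [1, 0.003, 0.006, 0.73, 0], [1, 0.003, 0.006, 0.73, 0]]}}

```text
time: 12.6
tool_pos: [0.5287, 0.3203, 0.1395]
orientation: [-2.254, -2.185, 0.001]
force: [-0.2, 0.2, 0.3]
opening: 0.0853
```

```bash
python3 -c "
from h import *
inc((.5286,.3200,.138),-1.65)"
```

```text
t 12.60 pos [0.5287 0.3203 0.1395] yaw -1.78 q [ 0.54  0.35 -0.12  1.1   0.    2.15] F [-0.18  0.18  0.28] open 0.0853 tilt 0.0022
inc [-0.002 -0.     0.01 ] turn -0.001435480809253262
```

>>> {"api": "jog_arm", "payload": {"increments": [[0.6, 0, 0, 0, 0], [0.3, 0, 0, 0, 0], [0.3, 0, 0, 0, 0], [0.3, 0, 0, 0, 0], [0.3, 0, 0, 0, 0], [0.3, 0, 0, 0, 0]], "force": 30}}

```text
time: 13.2
tool_pos: [0.529, 0.3205, 0.1405]
orientation: [-2.254, -2.185, -0.001]
force: [-1.0, -0.6, 6.2]
opening: 0.043
```

```bash
python3 -c "
from h import *
inc((.5286,.3200,.138),-1.65)"
```

```text
t 13.20 pos [0.529  0.3205 0.1405] yaw -1.78 q [ 0.54  0.34 -0.12  1.1   0.    2.15] F [-0.99 -0.56  6.23] open 0.0430 tilt 0.0019
inc [-0.004 -0.003  0.017] turn -0.0014388878274060187
```

Gripped at 43 mm on the pulley. Tool +x points along the shaft towards the pulley end, so I'll pull gently.

>>> {"api": "jog_arm", "payload": {"increments": [[0.3, 0.005, 0, 0, 0], [0.3, 0.01, 0, 0, 0], [0.3, 0.015, 0, 0, 0], [0.3, 0.02, 0, 0, 0], [0.3, 0.023, 0, 0, 0], [0.3, 0.023, 0, 0, 0]]}}

```text
time: 13.8
tool_pos: [0.529, 0.3227, 0.1405]
orientation: [2.256, 2.186, -0.002]
force: [-1.3, -6.8, 4.4]
opening: 0.0431
```

>>> {"api": "jog_arm", "payload": {"increments": [[0.3, 0.004, 0, 0, 0], [0.3, 0.007, 0, 0, 0], [0.3, 0.007, 0, 0, 0]]}}

```text
time: 14.1
tool_pos: [0.529, 0.3229, 0.1405]
orientation: [2.256, 2.184, -0.004]
force: [-1.4, -5.8, 4.2]
opening: 0.0428
```

>>> {"api": "jog_arm", "payload": {"increments": [[0.3, 0.007, 0, 0, 0], [0.3, 0.012, 0, 0, 0], [0.3, 0.016, 0, 0, 0], [0.3, 0.02, 0, 0, 0], [0.3, 0.02, 0, 0, 0]]}}

```text
time: 14.6
tool_pos: [0.529, 0.3252, 0.1404]
orientation: [2.256, 2.182, -0.007]
force: [-0.8, -5.8, 3.5]
opening: 0.0425
```

```bash
python3 -c "
from h import *
inc((.5286,.3200,.138),-1.65)"
```

```text
t 14.60 pos [0.529  0.3252 0.1404] yaw -1.89 q [ 0.55  0.35 -0.11  1.11 -0.    2.16] F [-0.82 -5.79  3.54] open 0.0425 tilt 0.0052
inc [-0.035 -0.002  0.016] turn -0.0026413502848009153
```

>>> {"api": "jog_arm", "payload": {"increments": [[0.3, 0.007, 0, 0, 0], [0.3, 0.012, 0, 0, 0], [0.3, 0.016, 0, 0, 0], [0.3, 0.02, 0, 0, 0], [0.3, 0.02, 0, 0, 0]]}}

```text
time: 15.1
tool_pos: [0.5291, 0.3274, 0.1403]
orientation: [2.255, 2.181, -0.009]
force: [-0.6, -5.7, 3.3]
opening: 0.0426
```

```bash
python3 -c "
from h import *
inc((.5286,.3200,.138),-1.65)"
```

```text
t 15.10 pos [0.5291 0.3274 0.1403] yaw -1.92 q [ 0.56  0.35 -0.11  1.11 -0.01  2.16] F [-0.64 -5.72  3.31] open 0.0426 tilt 0.0070
inc [-0.049 -0.002  0.016] turn -0.0030255277004313384
```

>>> {"api": "jog_arm", "payload": {"increments": [[0.3, 0.007, 0, 0, 0], [0.3, 0.012, 0, 0, 0], [0.3, 0.016, 0, 0, 0], [0.3, 0.02, 0, 0, 0], [0.3, 0.02, 0, 0, 0]]}}

```text
time: 15.6
tool_pos: [0.5291, 0.3283, 0.1401]
orientation: [2.254, 2.177, -0.014]
force: [-0.0, -10.6, 4.7]
opening: 0.0433
```

```bash
python3 - <<'E'
from h import *
inc((.5286,.3200,.138),-1.65)
b,_=read_camera("top"); p,T=cam2world("top"); u,v=map(int,project((.526,.225,.09),p,T)); 
b=cv2.resize(b[v-45:v+45,u-60:u+60],(800,600),interpolation=cv2.INTER_CUBIC); cv2.imwrite("pics/t6.png",b); print(u,v)
print([(round((a-(u-60))*6.667),round((c-(v-45))*6.667)) for a,c in [project((.526+k*.00003,.2252+k*.001,.092),p,T) for k in(-47.5,-42,0,42,47.5,80,104)]])
E
```

```text
t 15.60 pos [0.5291 0.3283 0.1401] yaw -1.98 q [ 0.56  0.36 -0.11  1.12 -0.01  2.16] F [ -0.03 -10.63   4.7 ] open 0.0433 tilt 0.0121
inc [-0.055 -0.002  0.015] turn -0.0036673522796895164
201 210
[(538, 302), (523, 302), (402, 301), (281, 301), (265, 301), (171, 301), (102, 301)]
```

View pics/t6.png

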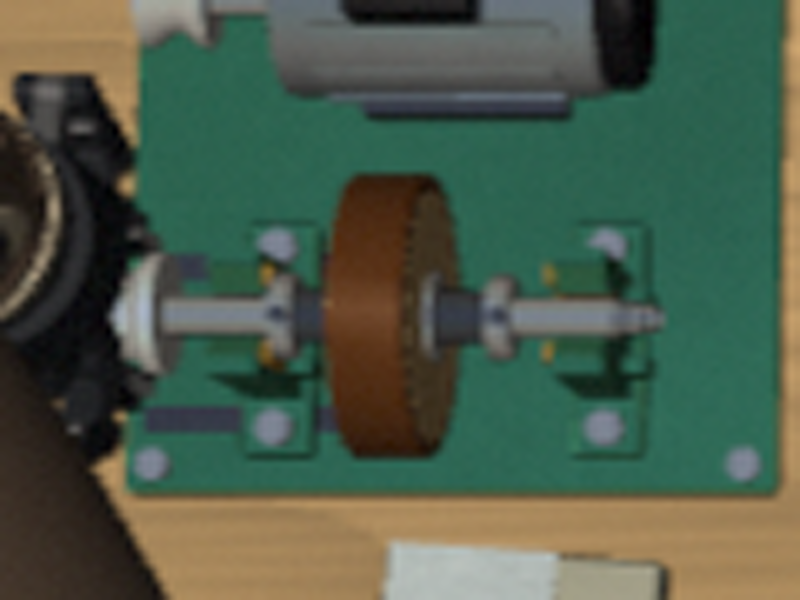

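The top view shows collar a up against its washer at (275,315) and a gap of roughly 10 mm at collar b (500→545). The pull force rose from about 5.8 N to 10.6 N, so this is the stop. I'll press a little more to be sure.

>>> {"api": "jog_arm", "payload": {"increments": [[0.3, 0.006, 0, 0, 0], [0.3, 0.012, 0, 0, 0], [0.3, 0.018, 0, 0, 0], [0.3, 0.018, 0, 0, 0]]}}

```text
time: 16.05
tool_pos: [0.5291, 0.3287, 0.1399]
orientation: [2.252, 2.173, -0.02]
force: [-2.0, -13.2, 5.7]
opening: 0.0425
```

```bash
python3 -c "
from h import *
inc((.5286,.3200,.138),-1.65)
print(status.read_state()['orientation'])"
```

```text
t 16.05 pos [0.5291 0.3287 0.1399] yaw -2.04 q [ 0.56  0.36 -0.1   1.12 -0.01  2.17] F [ -2.03 -13.18   5.67] open 0.0425 tilt 0.0178
inc [-0.058 -0.002  0.014] turn -0.004351603075358905
[ 2.25177495  2.17293514 -0.02018751]
```

>>> {"api": "jog_arm", "payload": {"increments": [[0.3, -0.007, 0, 0, 0], [0.3, -0.014, 0, 0, 0], [0.3, -0.021, 0, 0, 0], [0.3, -0.028, 0, 0, 0], [0.3, -0.035, 0, 0, 0], [0.3, -0.042, 0, 0, 0], [0.3, -0.05, 0, 0, 0], [0.3, -0.05, 0, 0, 0]]}}

```text
time: 16.85
tool_pos: [0.529, 0.323, 0.1405]
orientation: [2.252, 2.176, -0.015]
force: [-0.6, 4.2, 2.5]
opening: 0.0427
```

```bash
cat >> h.py <<'E'
def gp():
    st=status.read_state(); M=R.from_rotvec(st["orientation"]).as_matrix(); g=st["tool_pos"]+.054*M[:,2]
    print("t %.2f tcp_y %.4f grasp %s F %s zdir %s"%(st["time"],st["tool_pos"][1],g.round(4),st["force"].round(1),M[:,2].round(4)))
E
python3 -c "
from h import *
gp(); M=R.from_rotvec([2.25177495,2.17293514,-0.02018751]).as_matrix(); print('at stop a',np.array([.5291,.3287,.1399])+.054*M[:,2],M[:,2])"
```

```text
t 16.85 tcp_y 0.3230 grasp [0.529  0.3222 0.0865] F [-0.6  4.2  2.5] zdir [-1.000e-04 -1.390e-02 -9.999e-01]
at stop a [0.52905944 0.32773875 0.08590857] [-7.51157328e-04 -1.78009816e-02 -9.99841268e-01]
```

>>> {"api": "jog_arm", "payload": {"increments": [[0.3, -0.007, 0, 0, 0], [0.3, -0.014, 0, 0, 0], [0.3, -0.021, 0, 0, 0], [0.3, -0.028, 0, 0, 0], [0.3, -0.035, 0, 0, 0], [0.3, -0.035, 0, 0, 0]]}}

```text
time: 17.45
tool_pos: [0.5289, 0.3176, 0.1406]
orientation: [2.252, 2.176, -0.015]
force: [-0.4, 4.4, 2.5]
opening: 0.0428
```

```bash
python3 -c "
from h import *
gp()"
```

```text
t 17.45 tcp_y 0.3176 grasp [0.5289 0.3169 0.0866] F [-0.4  4.4  2.5] zdir [-1.000e-04 -1.380e-02 -9.999e-01]
```

>>> {"api": "jog_arm", "payload": {"increments": [[0.3, -0.006, 0, 0, 0], [0.3, -0.011, 0, 0, 0], [0.3, -0.016, 0, 0, 0], [0.3, -0.016, 0, 0, 0]]}}

```text
time: 17.85
tool_pos: [0.5288, 0.3161, 0.1406]
orientation: [2.253, 2.178, -0.013]
force: [-0.9, 9.6, -0.4]
opening: 0.043
```

```bash
python3 -c "
from h import *
gp()"
```

```text
t 17.85 tcp_y 0.3161 grasp [0.5288 0.3155 0.0866] F [-0.9  9.6 -0.4] zdir [-3.000e-04 -1.120e-02 -9.999e-01]
```

>>> {"api": "jog_arm", "payload": {"increments": [[0.3, -0.006, 0, 0, 0], [0.3, -0.012, 0, 0, 0], [0.3, -0.018, 0, 0, 0], [0.3, -0.018, 0, 0, 0]]}}

```text
time: 18.25
tool_pos: [0.5287, 0.3157, 0.1407]
orientation: [2.255, 2.182, -0.007]
force: [-0.2, 13.5, -1.1]
opening: 0.0428
```

```bash
python3 -c "
from h import *
gp()"
```

```text
t 18.25 tcp_y 0.3157 grasp [0.5287 0.3154 0.0867] F [-0.2 13.5 -1.1] zdir [-7.0e-04 -5.6e-03 -1.0e+00]
```

Stop b found: the force rose from 4.4 N to 13.5 N. The stops are at grasp y=0.3277 and 0.3154, so midway is about 0.3216. I'll go there.

>>> {"api": "jog_arm", "payload": {"increments": [[0.3, 0.008, 0, 0, 0], [0.3, 0.016, 0, 0, 0], [0.3, 0.024, 0, 0, 0], [0.3, 0.032, 0, 0, 0], [0.3, 0.04, 0, 0, 0], [0.3, 0.048, 0, 0, 0], [0.3, 0.052, 0, 0, 0], [0.3, 0.052, 0, 0, 0]]}}

```text
time: 19.05
tool_pos: [0.5289, 0.3211, 0.1404]
orientation: [2.254, 2.178, -0.013]
force: [-0.2, -5.9, 4.5]
opening: 0.0432
```

```bash
python3 -c "
from h import *
gp()"
```

```text
t 19.05 tcp_y 0.3211 grasp [0.5289 0.3205 0.0864] F [-0.2 -5.9  4.5] zdir [-9.000e-04 -1.070e-02 -9.999e-01]
```

Another 1.1 mm is needed. About 1 mm of each command goes into arm compliance, so I'll allow for that.

>>> {"api": "jog_arm", "payload": {"increments": [[0.3, 0.006, 0, 0, 0], [0.3, 0.01, 0, 0, 0], [0.3, 0.013, 0, 0, 0], [0.3, 0.013, 0, 0, 0]]}}

```text
time: 19.45
tool_pos: [0.5289, 0.3214, 0.1403]
orientation: [2.253, 2.175, -0.017]
force: [-0.1, -6.6, 4.7]
opening: 0.0427
```

```bash
python3 -c "
from h import *
gp()"
```

```text
t 19.45 tcp_y 0.3214 grasp [0.5289 0.3206 0.0863] F [-0.1 -6.6  4.7] zdir [-8.000e-04 -1.460e-02 -9.999e-01]
```

>>> {"api": "jog_arm", "payload": {"increments": [[0.3, 0.006, 0, 0, 0], [0.3, 0.01, 0, 0, 0], [0.3, 0.014, 0, 0, 0], [0.3, 0.014, 0, 0, 0]]}}

```text
time: 19.85
tool_pos: [0.529, 0.3222, 0.1402]
orientation: [2.252, 2.172, -0.02]
force: [-1.1, -7.9, 4.4]
opening: 0.0429
```

```bash
python3 -c "
from h import *
gp()"
```

```text
t 19.85 tcp_y 0.3222 grasp [0.529  0.3212 0.0862] F [-1.1 -7.9  4.4] zdir [-6.000e-04 -1.800e-02 -9.998e-01]
```

Close enough (within about 0.5 mm). I'll relax the load, then open.

>>> {"api": "jog_arm", "payload": {"increments": [[0.3, 0, 0, 0, 0], [0.3, 0, 0, 0, 0], [0.3, 0, 0, 0, 0]]}}

```text
time: 20.15
tool_pos: [0.529, 0.3221, 0.1402]
orientation: [2.252, 2.172, -0.021]
force: [-0.2, -3.6, 3.9]
opening: 0.0427
```

>>> {"api": "jog_arm", "payload": {"increments": [[0.55, 0, 0, 0, 0], [0.7, 0, 0, 0, 0], [0.8, 0, 0, 0, 0], [0.8, 0, 0, 0, 0]]}}

```text
time: 20.55
tool_pos: [0.5289, 0.3223, 0.1399]
orientation: [2.252, 2.172, -0.021]
force: [1.2, -0.2, 0.5]
opening: 0.0681
```

```bash
python3 -c "
from h import *
gp()
inc(dworld=(0,0,.12),yaw_t=-1.7)"
```

```text
t 20.55 tcp_y 0.3223 grasp [0.5288 0.3213 0.0859] F [ 1.2 -0.2  0.5] zdir [-9.000e-04 -1.840e-02 -9.998e-01]
t 20.55 pos [0.5289 0.3223 0.1399] yaw -2.06 q [ 0.55  0.35 -0.11  1.12 -0.02  2.16] F [ 1.21 -0.24  0.54] open 0.0681 tilt 0.0184
inc [-0.015 -0.    -0.8  ] turn -0.0039894389240168315
```

>>> {"api": "jog_arm", "payload": {"increments": [[0.8, -0.002, 0, -0.1, 0], [0.8, -0.006, 0, -0.3, 0], [0.8, -0.012, 0, -0.6, 0], [0.8, -0.015, 0, -0.9, 0], [0.8, -0.015, 0, -1, 0], [0.8, -0.015, 0, -1, 0]]}}

```text
time: 21.15
tool_pos: [0.5298, 0.3234, 0.2932]
orientation: [2.251, 2.172, -0.012]
force: [0.6, 0.1, 0.1]
opening: 0.0682
```

```bash
python3 -c "
from h import *
inc((.42,.225,.28),88.3)"
```

```text
t 21.15 pos [0.5298 0.3234 0.2932] yaw -2.06 q [ 0.55  0.31  0.17  1.43 -0.02  2.16] F [0.64 0.1  0.14] open 0.0682 tilt 0.0157
inc [-0.681 -0.708  0.095] turn -1.0039521461823806
```

>>> {"api": "jog_arm", "payload": {"increments": [[0.8, 0, 0, 0, -0.09], [0.8, -0.2, 0, 0, -0.18], [0.8, -0.4, 0.05, 0, -0.27], [0.8, -0.6, 0.1, 0, -0.36], [0.8, -0.65, 0.2, 0.1, -0.45], [0.8, -0.65, 0.25, 0.1, -0.54], [0.8, -0.65, 0.25, 0.2, -0.63], [0.8, -0.65, 0.25, 0.2, -0.72]]}}

```text
time: 21.95
tool_pos: [0.5631, 0.2235, 0.2606]
orientation: [0.732, 3.052, -0.027]
force: [0.0, 0.2, 0.0]
opening: 0.0681
```

>>> {"api": "jog_arm", "payload": {"increments": [[0.8, 0, 0, 0, -0.09], [0.8, 0, 0, 0, -0.18], [0.8, 0, 0, 0, -0.28], [0.8, 0, 0, 0, -0.28], [0.8, 0, 0, 0, -0.28]]}}

```text
time: 22.45
tool_pos: [0.5628, 0.2233, 0.2591]
orientation: [-0.053, -3.138, 0.028]
force: [0.2, 0.3, -0.3]
opening: 0.0681
```

```bash
python3 - <<'E'
from h import *
inc((.56,.225,.26),88.3)
st=status.read_state(); im,d=read_camera("wrist"); p,T=cam2world("wrist",st); W=cloud(d,p,T); np.savez("pics/w7.npz",im=im,W=W,T=T)
u,v=map(int,project((.526,.2252,.085),p,T)); print(u,v); v=max(v,75)
cv2.imwrite("pics/z7.png",cv2.resize(im[v-75:v+75,u-100:u+100],(800,600),interpolation=cv2.INTER_CUBIC))
E
```

```text
t 22.45 pos [0.5628 0.2233 0.2591] yaw 88.05 q [ 0.38  0.29  0.06  1.36 -0.02  0.42] F [ 0.23  0.26 -0.28] open 0.0681 tilt 0.0182
inc [ 0.019  0.01  -0.006] turn -0.0027359275683525967
328 186
```

View pics/z7.png

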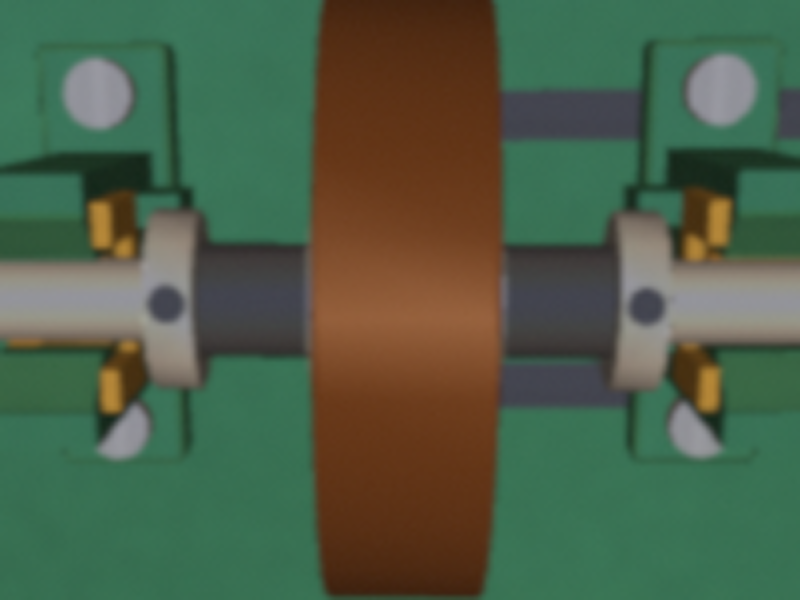

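Both collars stand clear of the bronze washers and look roughly symmetric (collar outer faces at columns 143 and 670, washers beyond them). A quick numeric check of the gaps follows.

```bash
python3 - <<'E'
from h import *
f=np.load("pics/w7.npz"); W=f["W"]; im=f["im"]; hsv=cv2.cvtColor(im,cv2.COLOR_BGR2HSV)
a=np.array([np.sin(np.radians(1.7)),np.cos(np.radians(1.7))]); c=np.array([.526,.2252])
S=(W[...,:2]-c)@a; E=(W[...,:2]-c)@np.array([a[1],-a[0]]); Z=W[...,2]
br=(cv2.inRange(hsv,(12,110,60),(28,255,255))>0)&(Z>.07)&(abs(E)<.024)&(abs(S)<.055)&(abs(S)>.035)&(abs(E)>.0085)
gr=(hsv[...,1]<60)&(Z>.083)&(Z<.1)&(abs(E)<.012)&(abs(S)>.028)&(abs(S)<.05)
print("washer a inner",np.percentile(S[br&(S>0)],[1,3,10]),"b",np.percentile(S[br&(S<0)],[99,97,90]))
print("collar a outer",np.percentile(S[gr&(S>0)],[1,50,99]),"b",np.percentile(S[gr&(S<0)],[99,50,1]))
print("collar tops z",np.percentile(Z[gr&(S>0)],98),np.percentile(Z[gr&(S<0)],98))
print(status.read_state()["time"],status.read_state()["force"])
E
```

```text
washer a inner [0.04796883 0.04801827 0.04809038] b [-0.04759536 -0.04762536 -0.04769923]
collar a outer [0.02846759 0.03667775 0.04946926] b [-0.02836071 -0.0370625  -0.0496811 ]
collar tops z 0.09361376255441671 0.0934474332790715
22.5 [0.67416008 0.50060755 0.2609502 ]
```

```bash
python3 -c "
from station import job; print(job.finish_job())"
```

```text
the job is handed in; nothing more can be done
None
```

The arbor is in the stand's two bearings with its pulley on the motor-pulley side. I left it about midway in its end float and released it, then handed the job in at 22.5 s of the 51 s allowed.

- **Placing:** I gripped the wheel, turned the arbor about 53° and lowered it until the wrist force showed it was seated, at the height I had predicted. Then I let go.
- **End float:** Held by the pulley, the arbor took about 4–6 N to slide. The force rose to about 13 N against each stop, far below the 70 N limit. Grasp-point travel between the stops was about 12.3 mm, of which I put about 1 mm down to arm give.
- **Final check:** In the last wrist picture both collars stand clear of the washers.
    - The stop faces measured +48.0 mm and −47.6 mm along the shaft from the expected middle.
    - The collar medians were 36.7 mm and −37.1 mm, so about 5–6 mm of play is left at each end.
    - The collar tops were at 93.5 mm, against 93 mm if fully seated.
    - The wrist force was near zero, with the open gripper well above the stand.

**Disagreements and gaps:**
- The arbor slid about 2 mm further than I expected before reaching the pulley-side stop. A top view confirmed it was the real stop.
- The collar-edge percentiles from depth also picked up nearby surfaces, so the play figures rest on the medians and the picture.
- I did not measure the other objects afterwards. I saw no sign of contact with any of them.

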